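Load a hook hanger onto the tool rail

TASK

Hang the loose orange hook hanger on the aluminium tool rail: enter its slider head at the rail's open left-hand end and slide it gently along until the rail's spring catch clicks into the head's notch, then let go. Feel your way in, stop pushing at the click and never force the hanger against the rail or the catch; leave the tape roll, marker cup and card column where they stand.

Things in the scene. Friction and masses are not known exactly. Their poses are not given: they have to be found in the camera images.
- hanger_mid (a point): Middle of the loose hanger's upright orange part, 14 (x) by 36 (y) by 115 mm tall (z), standing on the bench, underside 57.5 mm below this point. Hold it in its upper half across the 36 mm (y). z up, +x towards the black slider head, roughly away from the robot. Mass 0.09 to 0.15 kg. Hung in the rail, this point is near x = -0.033, z = 0.185 in the rail's frame (it may lean by 4 degrees).
- hanger_head (a point): Centre of the hanger's black slider head, 34 mm in +x and 12.5 mm in +z from its middle; same axes. 12 mm thick (x), 30 tall (z). It reaches 24 mm along +y and 29.5 mm along -y, the leading end: a round nose with a ramp on top, 16 mm long, rising 10 mm to the head's top. In the top a cross notch, 11 mm long (y), 4 mm deep, centred at y = 0.
- hanger_hook (a point): Tip of the hanger's steel J hook, 24 mm wide, 42 mm in front (-x) of the body's middle and 36 mm above the hanger's underside.
- rail: Fixed aluminium C channel along its y axis, 360 mm long, 41 tall, 23 deep, on two grey posts behind it; origin on the bench under its middle. z up, slot to -x (towards the robot). Centre line at z = 0.200. Inside 32.5 mm tall, 14 mm deep, slot 16 mm tall: the head has 1.25 mm play up and down, 1 mm fore and aft of the centre line. Slippery: sliding freely takes under 2 N.
- rail_mouth (a point): Centre of the channel's opening at the open end (y = +0.180 in the rail's frame), on the centre line, 200 mm above the bench; axes as the rail's. The hanger's head enters here, nose first, moving along -y, with the hanger's axes parallel to the rail's. Keep the measured poses' error in mind: correct by the felt side force.
- rail_cap (a point): Centre of the channel at the closed end, shut by a black cap. The black catch housing (30 mm long, 26 mm tall, red button) is clamped on top of the rail; its place is not reported: at the click the hanger's middle is anywhere from 110 to 230 mm inside the open end (y from +0.070 to -0.050 in the rail's frame). Find it by feel or by eye.
- scissors_hanger (a point): Middle of a blue hanger with scissors, same shape as the orange one, fixed on the rail 30 mm from the closed end. Stays where it is.
- catch (a joint): Lift (m) of the catch's sprung round pin (8 mm) in the channel. 0: down, nothing under it. The ramp meets it 25 mm before the click and lifts it to 6-8 mm from 12 to 5 mm before (spring 3 to 5 N, felt force up to about 10 N); then it falls to 1.7-5 mm: clicked into the notch, 1.5 mm play each way, blocking the head hard both ways. Pushing there with over 15 N overloads it.
- tape_roll_mid (a point): Yellow tape roll lying flat, 90 mm across, 24 mm tall; its centre. To be left alone.
- marker_cup_mid (a point): Clear cup, 74 mm across, 95 mm tall, with markers up to 135 mm; centre of the cup. To be left alone.
- card_column_mid (a point): White card tube standing upright, 44 mm across, 120 mm tall; its centre. To be left alone.
Not all that is in view belongs to the job. Leave any blue look-alike of the part that bears hanger_mid alone.

How it is judged:
By the outcome, as a careful person would: the job done as asked, in the order asked, and still so for the second after the job is handed in, with the robot touching nothing.
It also fails if it takes over 72 s, if anything falls off the work surface, if the arm or the gripper's body presses on something with over 40 N, if the wrist force passes 120 N, or if a joint passes its speed limit or range.

ROBOT

A 7-joint arm with a two-finger parallel gripper is mounted at the origin on the work surface. World frame = base frame: x ahead of the robot, y to its left, z up, the work surface at z = 0. Lengths are in m, angles in rad, forces in N, time in s.
With the tool pointing down it reaches from about 0.375 to 0.925 m from the base axis. Payload 3.1 kg.
Tool frame: the origin (TCP) lies between the finger pads; the fingertips stand 8 mm ahead of it and the grasp point (between the pads) lies 11 mm behind it; z points along the fingers, y is the line along which they close (so a half turn about z gives the same grasp; the last joint's range is limited). The gripper opens to 85 mm and grips with 20 to 120 N. Pads are 22 mm wide; open, the fingers measure 114 mm over their backs; the gripper's body (76 mm by 85 mm) begins 54 mm behind the grasp point. The pads swing forward as they close: fully open they stand 13 mm farther back than shut.
Start: joints at [-1.25, 0.383, 0.044, 1.598, -0.018, 1.161, -0.05], TCP at [0.264, 0.594, 0.205] pointing down, gripper open.
Joint ranges: [-2.61, 2.61], [-0.41, 2.15], [-1.48, 1.57], [0, 2.5], [-1.57, 4.71], [0.05, 1.97], [-2.85, 2.85]. Speed limits (rad/s): [2.79, 2.79, 3.14, 3.14, 3.14, 3.14, 3.14].

INTERFACE

Orientations are given as a unit quaternion [w, x, y, z].
In Python, from cell import arm, optics, order gives the robot as it stands.
- The arm moves only by the tool arm_command, never from a script. Its argument "plan" is a list of rows, each an object of numbers: "wx", "wy", "wz": the turn, a rotation vector about the world's x, y, z in rad; "dx", "dy", "dz": the shift along the world's x, y, z in cm; "fingers": the finger opening in cm, from 0 to 8.54. A call has 1 to 10 rows; each row is the pose to reach, as a shift and turn from the pose commanded when the call began; what a row does not reach only later rows make up. A row lasts 1/8 s, in which the tool goes at most 62.5 mm and 10.7 degrees, less where a joint would pass 70% of its speed; a pose out of reach is approached as far as the arm can. A call with a gripper value outside its range is refused whole. The fingers move at their own pace and stop on an object; "squeeze" is the grip in N (left out, the last holds). Time passes only in rows, so rows that repeat a pose let the fingers close. It gives the time, the measured TCP pose, the force, the opening and the grip force at its end, in the units of the state.
- arm.observe(): the state, without advancing time (a new reading comes with each control period).
- optics.camera(name): name is "side" or "top" or "wrist"; returns a dict with "pixels" (400x640x3 uint8, red, green, blue), "range_z" (400x640 float32, m along the optical axis (not along the pixel's ray), 0 where there is no reading), "fovy" (degrees; the focal length in pixels is half the picture's height over the tangent of half this angle, whatever the lens; pixels are square), "cx", "cy" (the principal point, pixels), "k1" (the pictures are not rectified: a ray, as slopes to the right and down, at radius r is drawn at 1 + k1 r^2 times it, then the intrinsics apply), "R" (3x3) and "t" (3): a world point X has camera coordinates R X + t; the wrist camera has in their place "T_tool_cam" (4x4, takes a point from camera to tool coordinates, whose origin is the TCP and whose axes are the flange's). Camera axes: x right, y down, z forward; pixel columns grow to the right and rows downward; lengths in m; the calibration is good to about 2 mm. A picture is of the moment at which its call begins: read the wrist's pose just before it.
- order.hand_in(): hands the job in; it is judged then, once.
Trained networks look in a picture, given as the dict that the camera call returned (one of the last four; its "shot" number tells which), for a name from the list of things; names that differ only in an ending like _2 or _b are one class to them, and where a whole thing is asked for, a point or a joint stands for the part that bears it (a point fixed in the world has none). Each returns a list of dicts, best first, with "score" (0 to 1); they miss things now and then, are a little off and sometimes report something else, mostly with a low value. They report only what shows in the picture. A call takes as long as a camera call. They do not tell look-alikes from the thing itself.
- optics.find_in(picture, name): "uv" ([column, row] in pixels, amid what is visible of it).
- optics.trace(picture, name): "region" (400x640 bool, what is visible of it) and "uv" ([column, row] in pixels, amid what is visible of it).
- optics.landmark_of(picture, name): "uv" ([column, row] in pixels: a listed point, or the origin of a listed thing).
The state is a dict: "time_s": time; "joint_pos": joint angles; "joint_velocities": joint speeds; "joint_efforts": joint torques, N m; "position": TCP position; "ee_rot": TCP orientation; "contact_force": force on the tool from outside, world axes, zero at the start; "torque": the same for the moment, N m; "grip_width": opening from 0.0 (shut) to 1.0 (fully open); "grip_force": force on a finger pad.
Only numpy, scipy, OpenCV 4.12 (cv2) and the standard library are available. Lean on these libraries where they do the work, as an engineer would, in place of code of your own. Each camera call takes 0.05 s, during which the arm holds its last target. There are 200 camera calls.

## Working session

There is one attempt and no reset: what is moved stays moved. The work goes in short steps, Python scripts to look and compute and a tool call to move; the robot and the scene stay as the last step left them, time stands still between calls to the robot, and variables do not carry over. Pictures are saved under pics/ and viewed, at most 13 in all, crops included, and the job is handed in when it is done.

Besides the shell and the picture viewer there is one more tool, called as name(argument=value, ...) on one line, values as JSON. arm_command: Moves the arm, as the interface text tells. Its arguments: {"type":"object","properties":{"plan":{"type":"array"},"squeeze":{"type":"number"}},"required":["plan"]}

```bash
mkdir -p pics; cat > h.py <<'E'
import numpy as np, cv2
from cell import arm, optics, order
from scipy.spatial.transform import Rotation as Ro
def pose():
    s=arm.observe(); q=s["ee_rot"]; T=np.eye(4)
    T[:3,:3]=Ro.from_quat([q[1],q[2],q[3],q[0]]).as_matrix(); T[:3,3]=s["position"]; return T
def shot(name):
    Tw=pose(); p=optics.camera(name)
    if "R" in p and p.get("R") is not None:
        C=np.eye(4); C[:3,:3]=p["R"]; C[:3,3]=p["t"]; C=np.linalg.inv(C)
    else: C=Tw@np.array(p["T_tool_cam"])
    p["C"]=C; return p
def K(p):
    f=200/np.tan(np.radians(p["fovy"])/2)
    return np.array([[f,0,p["cx"]],[0,f,p["cy"]],[0,0,1.]]),np.array([p["k1"],0,0,0,0.])
def ray(p,uv):
    k,d=K(p); s=cv2.undistortPoints(np.array(uv,float).reshape(-1,1,2),k,d).reshape(-1,2)
    return np.c_[s,np.ones(len(s))]
def w(p,uv,z=None):
    uv=np.array(uv,float).reshape(-1,2); r=ray(p,uv)
    if z is None:
        i=np.round(uv).astype(int); z=p["range_z"][i[:,1].clip(0,399),i[:,0].clip(0,639)]
    X=r*np.reshape(z,(-1,1)); return X@p["C"][:3,:3].T+p["C"][:3,3]
def cloud(p,mask):
    v,u=np.nonzero(mask&(p["range_z"]>0)); return w(p,np.c_[u,v])
def tri(obs):
    A=np.zeros((3,3));b=np.zeros(3)
    for p,uv in obs:
        d=p["C"][:3,:3]@ray(p,uv)[0]; d/=np.linalg.norm(d); M=np.eye(3)-np.outer(d,d); A+=M;b+=M@p["C"][:3,3]
    return np.linalg.solve(A,b)
def onplane(p,uv,zw):
    d=p["C"][:3,:3]@ray(p,uv)[0]; o=p["C"][:3,3]; return o+d*(zw-o[2])/d[2]
def save(p,n): cv2.imwrite("pics/"+n,p["pixels"][:,:,::-1])
E
cat > a.py <<'E'
from h import *
np.set_printoptions(precision=4,suppress=True)
s=arm.observe(); print(s["position"],s["ee_rot"],s["contact_force"],s["time_s"])
P={}
for c in ("side","top","wrist"):
    p=shot(c);P[c]=p;save(p,c+"0.png");print(c,p["C"][:3,3],p["C"][:3,2])
    for n in "hanger_mid hanger_head hanger_hook rail rail_mouth rail_cap scissors_hanger tape_roll_mid marker_cup_mid card_column_mid".split():
        for r in optics.landmark_of(p,n)[:2]:
            if r["score"]>.2: print(n,round(r["score"],2),np.round(r["uv"],1),w(p,r["uv"])[0])
E
python3 a.py; python3 -c "
import cv2,numpy as np
cv2.imwrite('pics/all.png',np.vstack([cv2.imread('pics/side0.png'),cv2.imread('pics/top0.png')])[:, :][::1])"
```

```text
[0.2639 0.5929 0.2033] [-0.0002  0.2078  0.9782 -0.0013] [-0.812  -0.3676 -0.3439] 0.0
side [ 0.2488 -0.5111  0.5537] [ 0.3798  0.7699 -0.5129]
hanger_mid 0.83 [239.4 210.2] [0.4212 0.2613 0.0715]
hanger_mid 0.73 [239.7 185.2] [0.4555 0.3752 0.0777]
hanger_head 0.69 [247.1 198.5] [0.451  0.2921 0.0809]
hanger_head 0.69 [247.7 189.2] [0.4775 0.3797 0.0579]
hanger_hook 0.94 [223.2 224.9] [0.3792 0.2722 0.0339]
hanger_hook 0.74 [237.  183.9] [0.4559 0.4075 0.0661]
rail_mouth 0.61 [324.6 175.3] [0.5596 0.0811 0.218 ]
rail_cap 0.69 [450.5 284.1] [ 0.5759 -0.2584  0.205 ]
scissors_hanger 0.69 [415.6 281.6] [ 0.5435 -0.2268  0.1967]
tape_roll_mid 0.8 [280.7 274.6] [ 0.4541  0.0791 -0.0016]
marker_cup_mid 0.58 [308.  197.5] [0.6045 0.2584 0.0628]
card_column_mid 0.58 [346.5 201.9] [0.5789 0.024  0.1817]
card_column_mid 0.48 [451.6 285.3] [ 0.579  -0.2582  0.2014]
top [0.3419 0.0751 1.1736] [ 0.1955 -0.     -0.9807]
hanger_mid 0.96 [237.3 270.6] [0.4122 0.2813 0.061 ]
hanger_mid 0.83 [180.6 251.5] [0.3419 0.0751 1.1736]
hanger_head 0.72 [231.2 255.2] [0.4476 0.2927 0.0788]
hanger_head 0.66 [194.3 247.6] [0.4673 0.3802 0.0829]
hanger_hook 0.82 [242.7 288.8] [ 0.3705  0.2793 -0.0028]
hanger_hook 0.62 [170.3 252.8] [0.4619 0.4553 0.0297]
rail_mouth 0.88 [305.2 190.6] [0.6167 0.1172 0.0055]
rail_cap 0.89 [469.9 185. ] [ 0.5714 -0.2439  0.2099]
scissors_hanger 0.82 [456.4 200. ] [ 0.5397 -0.2123  0.2082]
tape_roll_mid 0.75 [326.3 255.1] [ 0.4498  0.0674 -0.0054]
marker_cup_mid 0.96 [235.4 184.9] [0.6363 0.2977 0.0086]
card_column_mid 0.57 [268.6 157.8] [0.7082 0.2118 0.0042]
wrist [0.201  0.6218 0.3742] [ 0.2459 -0.1089 -0.9632]
hanger_mid 0.89 [158.9 378.3] [0.4126 0.3002 0.0727]
```

View pics/side0.png

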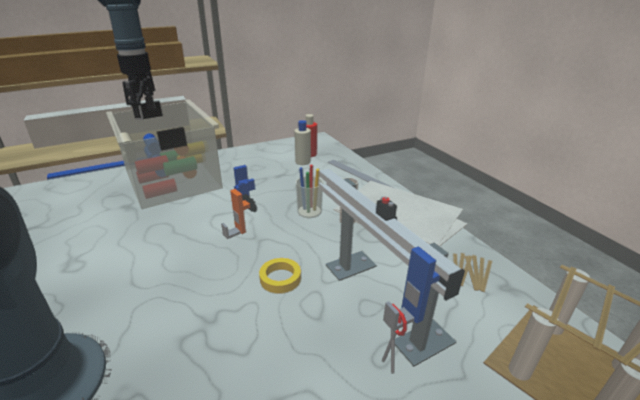

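View pics/top0.png

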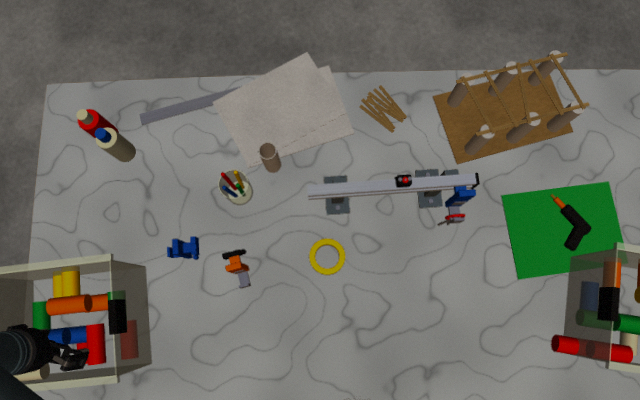

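Side: orange hanger at (239,210), blue look-alike behind it at (241,183), fixed blue scissors hanger at (418,285), red/black catch at (386,207). Top: orange (236,262) with its black head at (233,253), blue look-alike (184,247), rail from (308,192) to (478,181), catch at (403,181). Candidates: orange (237,262) is the one; blue (184,247) and blue (460,197) are not.

```bash
cat > b.py <<'E'
from h import *
np.set_printoptions(precision=4,suppress=True)
t=shot("top"); s=shot("side"); wr=shot("wrist")
def lm(p,n,i=0): return optics.landmark_of(p,n)[i]["uv"]
for n in ("rail_mouth","rail_cap","hanger_head","hanger_hook","hanger_mid"):
    a,b=lm(t,n),lm(s,n); X=tri([(t,a),(s,b)]); print(n,a,b,X)
for n,z in (("hanger_mid",.0575),("hanger_head",.07),("hanger_hook",.036),("rail_mouth",.2),("rail_cap",.2)):
    print(n,"plane",onplane(t,lm(t,n),z),onplane(s,lm(s,n),z))
for nm,p in (("top",t),("side",s),("wrist",wr)):
    hsv=cv2.cvtColor(p["pixels"],cv2.COLOR_RGB2HSV)
    m=(hsv[...,0]<14)&(hsv[...,1]>150)&(hsv[...,2]>90)
    X=cloud(p,m); X=X[(abs(X[:,0]-.43)<.06)&(abs(X[:,1]-.285)<.06)]
    if len(X):
        T=X[X[:,2]>.105]; print(nm,len(X),X.min(0),X.max(0),"top",len(T),T.mean(0) if len(T) else 0)
        if len(T)>5: print(cv2.minAreaRect(T[:,:2].astype(np.float32)*1000))
X=cloud(t,np.ones((400,640),bool))
R=X[(X[:,2]>.214)&(X[:,2]<.226)&(X[:,0]>.5)&(X[:,0]<.66)&(X[:,1]>-.3)&(X[:,1]<.2)]
print("rail",len(R),R.mean(0),cv2.minAreaRect(R[:,:2].astype(np.float32)*1000))
c=R[:,:2].mean(0);u,sv,v=np.linalg.svd(R[:,:2]-c);print(v[0],np.degrees(np.arctan2(-v[0,0],v[0,1])),((R[:,:2]-c)@v[0]).min(),((R[:,:2]-c)@v[0]).max())
H=X[(X[:,2]>.236)&(X[:,2]<.28)&(X[:,0]>.5)&(X[:,0]<.66)&(X[:,1]>-.25)&(X[:,1]<.2)]
print("catch",len(H),H.mean(0),H.min(0),H.max(0))
cr=np.hstack([cv2.resize(t["pixels"][225:300,150:270],(480,300)),cv2.resize(t["pixels"][165:215,290:410],(320,300))])
cv2.imwrite("pics/crop.png",cr[:,:,::-1])
save(wr,"w0b.png")
for n,p in (("tape_roll_mid",.012),("marker_cup_mid",.0475),("card_column_mid",.06)): print(n,onplane(t,lm(t,n),p))
E
python3 b.py
```

```text
rail_mouth [304.4, 193.0] [323.9, 177.2] [0.5697 0.1109 0.1971]
rail_cap [470.7, 183.6] [453.1, 283.2] [ 0.5812 -0.2527  0.1985]
hanger_head [233.7, 251.6] [244.3, 187.3] [0.4478 0.2795 0.1206]
hanger_hook [241.1, 284.3] [223.3, 224.8] [0.3805 0.2775 0.0306]
hanger_mid [236.4, 267.6] [238.2, 209.8] [0.4213 0.2834 0.0599]
hanger_mid plane [0.4196 0.2842 0.0575] [0.424  0.287  0.0575]
hanger_head plane [0.457  0.2885 0.07  ] [0.4667 0.3724 0.07  ]
hanger_hook plane [0.3804 0.2765 0.036 ] [0.379  0.2694 0.036 ]
rail_mouth plane [0.5657 0.112  0.2   ] [0.5709 0.1057 0.2   ]
rail_cap plane [ 0.5768 -0.2492  0.2   ] [ 0.5851 -0.255   0.2   ]
top 177 [0.409  0.2634 0.0607] [0.4485 0.2998 0.1192] top 94 [0.4193 0.2808 0.1143]
((419.78741455078125, 281.4439697265625), (14.239513397216797, 35.84629821777344), 14.527023315429688)
side 63 [0.4127 0.2645 0.0728] [0.4497 0.2976 0.114 ] top 38 [0.4202 0.2792 0.1121]
((421.07757568359375, 279.37408447265625), (11.094247817993164, 30.284875869750977), 15.811003684997559)
wrist 523 [0.4082 0.2682 0.0614] [0.4416 0.3044 0.1067] top 3 [0.4087 0.3001 0.1061]
rail 1973 [ 0.5751 -0.0765  0.2201] ((578.7720336914062, -76.74028015136719), (363.77978515625, 65.472412109375), 87.2308578491211)
[-0.0409  0.9992] 2.3457675553782313 -0.18283593117962835 0.18310692270132303
catch 287 [ 0.5638 -0.1491  0.2456] [ 0.5392 -0.2426  0.2363] [ 0.5886 -0.0796  0.2593]
tape_roll_mid [0.4469 0.071  0.012 ]
marker_cup_mid [0.6199 0.2963 0.0475]
card_column_mid [0.6901 0.201  0.06  ]
```

View pics/crop.png

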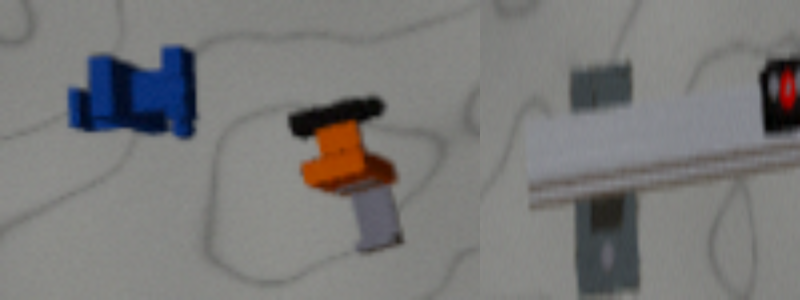

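View pics/w0b.png

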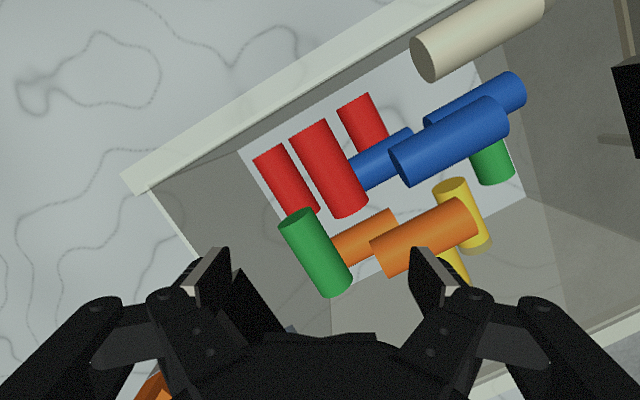

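Left crop: blue look-alike at (130,90), orange hanger with black head (337,115), orange body (345,172), hook (380,230), yaw about +13°. Right: the rail's open end and the catch. Wrist view: gripper is inside a bin, so I go up first.

arm_command(plan=[{"dz":6},{"dz":12},{"dz":14,"dx":2,"dy":-4,"wz":0.15},{"dz":14,"dx":5,"dy":-10,"wz":0.3,"fingers":6.5},{"dz":14,"dx":8,"dy":-16,"wz":0.45},{"dz":14,"dx":11,"dy":-22,"wz":0.6},{"dz":12,"dx":13,"dy":-27,"wz":0.65},{"dz":8,"dx":15,"dy":-31,"wz":0.65},{"dz":5,"dx":15.5,"dy":-31.2,"wz":0.65},{"dz":5,"dx":15.5,"dy":-31.2,"wz":0.65}])

```text
invalid input at $.plan[0]: expected keys wx, wy, wz, dx, dy, dz, fingers
```

```bash
cat > c.py <<'E'
from h import *
np.set_printoptions(precision=4,suppress=True)
s=arm.observe();T=pose();print(T,s["contact_force"],s["grip_width"],s["time_s"])
print("tool y yaw",np.degrees(np.arctan2(T[1,1],T[0,1])))
p=shot("wrist");save(p,"w1.png")
hsv=cv2.cvtColor(p["pixels"],cv2.COLOR_RGB2HSV)
m=(hsv[...,0]<14)&(hsv[...,1]>150)&(hsv[...,2]>60)
X=cloud(p,m);t=X[X[:,2]>.110];t=t[abs(t[:,0]-.42)<.04];print(len(X),len(t),t.mean(0),cv2.minAreaRect(t[:,:2].astype(np.float32)*1000))
for n in ("hanger_mid","hanger_head"):
  for r in optics.landmark_of(p,n)[:1]: print(n,r["score"],r["uv"],onplane(p,r["uv"],.0575 if n=="hanger_mid" else .07))
# rail refit from top away from scissors/catch
t=shot("top")
X=cloud(t,np.ones((400,640),bool))
R=X[(abs(X[:,2]-.2205)<.004)&(abs(X[:,0]-.572)<.03)&(X[:,1]>-.15)&(X[:,1]<.14)]
from numpy import array
b=[]
for y in np.arange(-.05,.1,.01):
    q=R[abs(R[:,1]-y)<.005]; b.append([y,q[:,0].min(),q[:,0].max()])
b=array(b);print(b); print(np.polyfit(b[:,0],b[:,1:].mean(1),1), R[:,1].max(), R[:,2].mean())
H=X[(X[:,2]>.236)&(X[:,2]<.28)&(abs(X[:,0]-.573)<.03)&(X[:,1]>-.16)&(X[:,1]<.2)]
print("catch",len(H),H.mean(0),H.min(0),H.max(0))
E
python3 c.py
```

```text
[[-0.9136  0.4065 -0.      0.2643]
 [ 0.4065  0.9136 -0.      0.5938]
 [ 0.     -0.     -1.      0.2047]
 [ 0.      0.      0.      1.    ]] [-0.7124 -0.5835  0.3   ] 1.0019845875650482 2.95
tool y yaw 66.01404873095319
11266 0 [nan nan nan] ((0.0, 0.0), (0.0, 0.0), 0.0)
hanger_mid 0.84 [161.7, 377.2] [0.4231 0.2887 0.0575]
[[-0.05    0.5626  0.5855]
 [-0.04    0.5611  0.5834]
 [-0.03    0.5609  0.5836]
 [-0.02    0.5604  0.584 ]
 [-0.01    0.5602  0.5816]
 [ 0.      0.5595  0.5819]
 [ 0.01    0.5606  0.5828]
 [ 0.02    0.5587  0.5918]
 [ 0.03    0.558   0.5918]
 [ 0.04    0.5574  0.5924]
 [ 0.05    0.5572  0.5926]
 [ 0.06    0.5568  0.5799]
 [ 0.07    0.5574  0.5797]
 [ 0.08    0.5555  0.578 ]
 [ 0.09    0.5556  0.5785]
 [ 0.1     0.555   0.5788]]
[-0.0377  0.5723] 0.10586376779219417 0.22016353233618646
catch 167 [ 0.5763 -0.0945  0.2471] [ 0.5663 -0.1104  0.2362] [ 0.5882 -0.0799  0.2575]c.py:8: RuntimeWarning: Mean of empty slice.
  X=cloud(p,m);t=X[X[:,2]>.110];t=t[abs(t[:,0]-.42)<.04];print(len(X),len(t),t.mean(0),cv2.minAreaRect(t[:,:2].astype(np.float32)*1000))
  ret = um.true_divide(
```

View pics/w1.png

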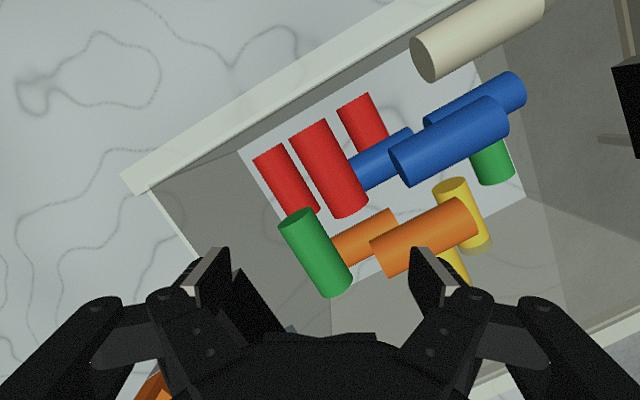

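This view is unchanged, since the move was refused (every key is needed in each row). Resending.

arm_command(plan=[{"dx":0,"dy":0,"dz":6,"wx":0,"wy":0,"wz":0,"fingers":8.5},{"dx":0,"dy":0,"dz":12,"wx":0,"wy":0,"wz":0,"fingers":8.5},{"dx":2,"dy":-4,"dz":14,"wx":0,"wy":0,"wz":0.15,"fingers":8.5},{"dx":5,"dy":-10,"dz":14,"wx":0,"wy":0,"wz":0.3,"fingers":6.5},{"dx":8,"dy":-16,"dz":14,"wx":0,"wy":0,"wz":0.45,"fingers":6.5},{"dx":11,"dy":-22,"dz":14,"wx":0,"wy":0,"wz":0.6,"fingers":6.5},{"dx":13,"dy":-27,"dz":12,"wx":0,"wy":0,"wz":0.65,"fingers":6.5},{"dx":15,"dy":-31,"dz":8,"wx":0,"wy":0,"wz":0.65,"fingers":6.5},{"dx":15.5,"dy":-31.2,"dz":5,"wx":0,"wy":0,"wz":0.65,"fingers":6.5},{"dx":15.5,"dy":-31.2,"dz":5,"wx":0,"wy":0,"wz":0.65,"fingers":6.5}])

```text
time_s: 4.4
position: [0.418, 0.2793, 0.2521]
ee_rot: [-0.003, -0.114, 0.993, -0.002]
contact_force: [-0.1, 0.6, 0.1]
grip_width: 0.759
grip_force: 0.0
```

```bash
sed -i '/^# rail/,$d; s/>.110/>.100/' c.py; python3 c.py
```

```text
[[-0.974  -0.2265 -0.0048  0.418 ]
 [-0.2265  0.974  -0.004   0.2793]
 [ 0.0056 -0.0028 -1.      0.2521]
 [ 0.      0.      0.      1.    ]] [-0.0613  0.6036  0.0678] 0.7593833918784708 4.4
tool y yaw 103.0893696970623
488 194 [0.4162 0.2823 0.1115] ((419.3740539550781, 284.1325988769531), (14.158828735351562, 34.97511672973633), 14.394439697265625)
hanger_mid 0.85 [325.9, 179.0] [0.4208 0.2881 0.0575]
hanger_head 0.75 [323.6, 206.3] [0.4523 0.2925 0.07  ]
```

View pics/w1.png

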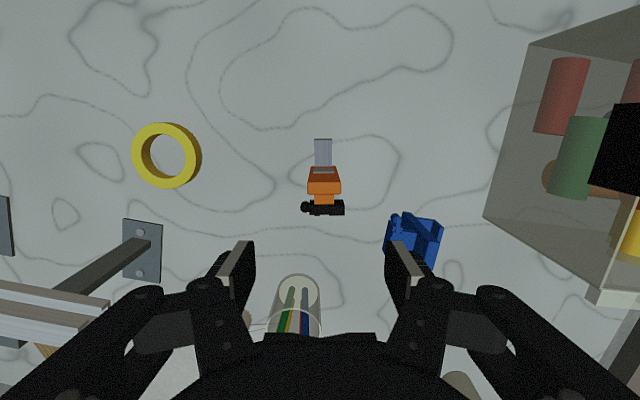

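The orange hanger is at (323,185), centred and aligned between the fingers, with the blue look-alike clear at (417,238). Descend and grasp.

arm_command(plan=[{"dx":0.15,"dy":0.35,"dz":-4,"wx":0,"wy":0,"wz":0.02,"fingers":6.5},{"dx":0.15,"dy":0.35,"dz":-8,"wx":0,"wy":0,"wz":0.02,"fingers":6.5},{"dx":0.15,"dy":0.35,"dz":-12,"wx":0,"wy":0,"wz":0.02,"fingers":6.5},{"dx":0.15,"dy":0.35,"dz":-15,"wx":0,"wy":0,"wz":0.02,"fingers":6.5},{"dx":0.15,"dy":0.35,"dz":-16.4,"wx":0,"wy":0,"wz":0.02,"fingers":6.5},{"dx":0.15,"dy":0.35,"dz":-16.4,"wx":0,"wy":0,"wz":0.02,"fingers":6.5}])

```text
time_s: 5.3
position: [0.4208, 0.2864, 0.091]
ee_rot: [0.0, -0.126, 0.992, 0.0]
contact_force: [0.5, 0.1, 0.2]
grip_width: 0.762
grip_force: 0.0
```

arm_command(plan=[{"dx":0,"dy":0,"dz":0,"wx":0,"wy":0,"wz":0,"fingers":4.5},{"dx":0,"dy":0,"dz":0,"wx":0,"wy":0,"wz":0,"fingers":3.8},{"dx":0,"dy":0,"dz":0,"wx":0,"wy":0,"wz":0,"fingers":3},{"dx":0,"dy":0,"dz":0,"wx":0,"wy":0,"wz":0,"fingers":3},{"dx":0,"dy":0,"dz":0,"wx":0,"wy":0,"wz":0,"fingers":3},{"dx":0,"dy":0,"dz":0,"wx":0,"wy":0,"wz":0,"fingers":3}], squeeze=50)

```text
time_s: 6.05
position: [0.4208, 0.2853, 0.0906]
ee_rot: [-0.0, -0.125, 0.992, -0.0]
contact_force: [-0.3, -0.5, -0.4]
grip_width: 0.349
grip_force: 0.0
```

```bash
cat > d.py <<'E'
from h import *
np.set_printoptions(precision=4,suppress=True)
s=arm.observe();print(s["position"],s["grip_width"],s["grip_force"],s["contact_force"])
p=shot("wrist");t=shot("top");sd=shot("side")
a=p["pixels"];b=cv2.resize(t["pixels"][220:300,170:290],(300,200));c=cv2.resize(sd["pixels"][150:250,180:300],(240,200))
im=np.zeros((600,640,3),np.uint8);im[:400]=a;im[400:,:300]=b;im[400:,300:540]=c
cv2.imwrite("pics/d.png",im[:,:,::-1])
E
python3 d.py
```

```text
[0.4208 0.2853 0.0906] 0.34869378720811733 0.0 [-0.3003 -0.4986 -0.4078]
```

View pics/d.png

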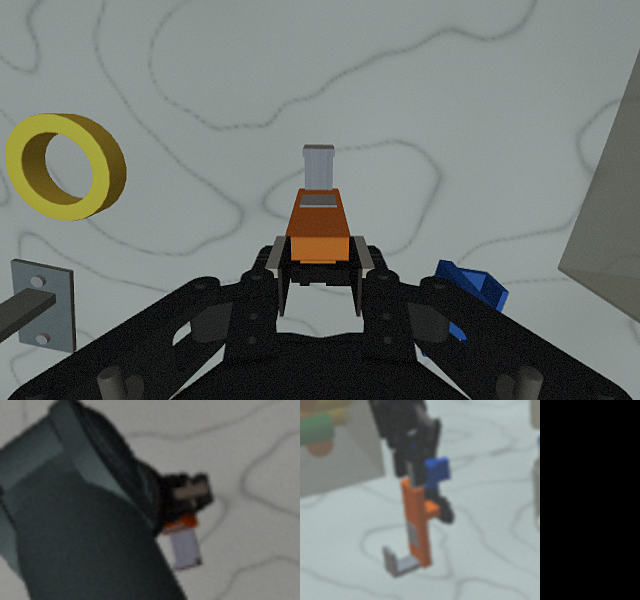

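The body (290–350, row 250) sits between the pads with a sliver of clearance; pads do not yet press. Closing further.

arm_command(plan=[{"dx":0,"dy":0,"dz":0,"wx":0,"wy":0,"wz":0,"fingers":2.4},{"dx":0,"dy":0,"dz":0,"wx":0,"wy":0,"wz":0,"fingers":2.4},{"dx":0,"dy":0,"dz":0,"wx":0,"wy":0,"wz":0,"fingers":2.4}], squeeze=50)

```text
time_s: 6.58
position: [0.4208, 0.2854, 0.0907]
ee_rot: [-0.0, -0.125, 0.992, -0.0]
contact_force: [0.1, -0.4, 0.6]
grip_width: 0.279
grip_force: 0.0
```

```bash
cat > e.py <<'E'
from h import *
np.set_printoptions(precision=4,suppress=True)
s=arm.observe();print(s["position"],s["grip_width"],s["grip_force"],s["contact_force"])
p=shot("wrist")
hsv=cv2.cvtColor(p["pixels"],cv2.COLOR_RGB2HSV)
m=(hsv[...,0]<14)&(hsv[...,1]>150)&(hsv[...,2]>60)
X=cloud(p,m);t=X[X[:,2]>.105];print(len(X),len(t),t.mean(0),t.min(0),t.max(0))
for u,v in ((282,250),(360,250),(320,250),(284,300),(356,300),(320,270),(320,240),(320,280)): print(u,v,w(p,(u,v))[0])
c=cv2.resize(p["pixels"][180:340,230:410],(720,600));cv2.imwrite("pics/e.png",c[:,:,::-1])
E
python3 e.py
```

```text
[0.4208 0.2854 0.0907] 0.2790982361870905 0.0 [ 0.1047 -0.3829  0.5795]
2303 678 [0.4148 0.2834 0.1121] [0.4049 0.266  0.105 ] [0.4282 0.2997 0.1224]
282 250 [0.4136 0.2669 0.1378]
360 250 [0.4042 0.3002 0.1396]
320 250 [0.4198 0.2861 0.1148]
284 300 [0.4227 0.2725 0.1607]
356 300 [0.4139 0.2983 0.1638]
320 270 [0.4492 0.2937 0.0813]
320 240 [0.4139 0.2846 0.1156]
320 280 [0.4563 0.2955 0.0815]
```

View pics/e.png

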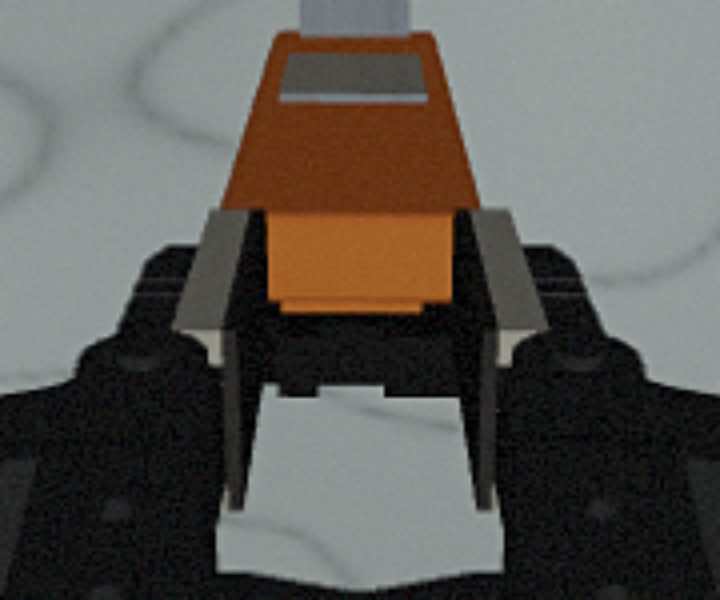

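```bash
cat > f.py <<'E'
from h import *
np.set_printoptions(precision=4,suppress=True)
p=shot("wrist");print(p["C"][:3,3],p["T_tool_cam"],p["fovy"],p["cx"],p["cy"],p["k1"])
T=np.linalg.inv(pose())
for v in range(232,318,6):
    a=[p["range_z"][v,u] for u in (280,287,290)]; 
    print(v,np.round(a,4),[ (T@np.r_[w(p,(u,v))[0],1])[:3].round(4) for u in (280,289)])
E
python3 f.py
```

```text
[0.3537 0.2688 0.2602] [[ 0.0001 -0.9631 -0.2691  0.0691]
 [ 1.      0.0002 -0.0001  0.0007]
 [ 0.0002 -0.2691  0.9631 -0.1696]
 [ 0.      0.      0.      1.    ]] 67.64713432043524 319.5246632136393 199.7794233229475 -0.033914283219576194
232 [0.2785 0.1632 0.162 ] [array([-0.0348, -0.0363,  0.0905]), array([ 0.0086, -0.0159, -0.0183])]
238 [0.2798 0.1436 0.1444] [array([-0.0408, -0.0364,  0.0903]), array([ 0.0122, -0.0142, -0.0349])]
244 [0.1376 0.1375 0.1382] [array([ 0.0124, -0.0176, -0.0426]), array([ 0.0124, -0.0134, -0.0426])]
250 [0.1313 0.1311 0.1327] [array([ 0.0124, -0.0167, -0.0491]), array([ 0.0121, -0.0129, -0.0482])]
256 [0.127  0.1271 0.1241] [array([ 0.0118, -0.0162, -0.0538]), array([ 0.0119, -0.0123, -0.0538])]
262 [0.1215 0.1211 0.1213] [array([ 0.012 , -0.0154, -0.0594]), array([ 0.0121, -0.0117, -0.0598])]
268 [0.1164 0.1171 0.121 ] [array([ 0.0121, -0.0148, -0.0647]), array([ 0.0114, -0.0114, -0.0634])]
274 [0.1082 0.1171 0.1211] [array([ 0.014 , -0.0137, -0.0726]), array([ 0.0097, -0.0113, -0.0651])]
280 [0.1061 0.1179 0.121 ] [array([ 0.013 , -0.0134, -0.0751]), array([ 0.007 , -0.0114, -0.0651])]
286 [0.103  0.1177 0.1209] [array([ 0.0126, -0.013 , -0.0784]), array([ 0.0038, -0.0115, -0.0642])]
292 [0.0995 0.1187 0.1209] [array([ 0.0126, -0.0125, -0.0821]), array([ 0.0008, -0.0117, -0.0637])]
298 [0.0882 0.12   0.1218] [array([ 0.0173, -0.0111, -0.0925]), array([-0.0017, -0.0117, -0.0642])]
304 [0.0835 0.1213 0.1209] [array([ 0.0184, -0.0104, -0.0971]), array([-0.0042, -0.0117, -0.0647])]
310 [0.0813 0.121  0.1204] [array([ 0.0181, -0.0101, -0.0994]), array([-0.0073, -0.0118, -0.0644])]
316 [0.0786 0.121  0.1223] [array([ 0.0183, -0.0098, -0.1022]), array([-0.0105, -0.012 , -0.0639])]
```

Pads measured from depth: tips about 36 mm behind the TCP, so about 12 mm above the hanger's top – they closed in the air. Reopen, go down 4.6 cm, and close again.

arm_command(plan=[{"dx":0,"dy":-0.1,"dz":0,"wx":0,"wy":0,"wz":0,"fingers":6.5},{"dx":0,"dy":-0.1,"dz":0,"wx":0,"wy":0,"wz":0,"fingers":6.5},{"dx":0,"dy":-0.1,"dz":0,"wx":0,"wy":0,"wz":0,"fingers":6.5},{"dx":0,"dy":-0.1,"dz":0,"wx":0,"wy":0,"wz":0,"fingers":6.5},{"dx":0,"dy":-0.1,"dz":-1,"wx":0,"wy":0,"wz":0,"fingers":6.5},{"dx":0,"dy":-0.1,"dz":-2,"wx":0,"wy":0,"wz":0,"fingers":6.5},{"dx":0,"dy":-0.1,"dz":-3,"wx":0,"wy":0,"wz":0,"fingers":6.5},{"dx":0,"dy":-0.1,"dz":-4,"wx":0,"wy":0,"wz":0,"fingers":6.5},{"dx":0,"dy":-0.1,"dz":-4.6,"wx":0,"wy":0,"wz":0,"fingers":6.5}])

```text
time_s: 7.8
position: [0.4204, 0.284, 0.0436]
ee_rot: [-0.001, -0.125, 0.992, -0.0]
contact_force: [0.2, -0.7, -0.9]
grip_width: 0.765
grip_force: 0.0
```

arm_command(plan=[{"dx":0,"dy":0,"dz":0,"wx":0,"wy":0,"wz":0,"fingers":4.5},{"dx":0,"dy":0,"dz":0,"wx":0,"wy":0,"wz":0,"fingers":3.5},{"dx":0,"dy":0,"dz":0,"wx":0,"wy":0,"wz":0,"fingers":2.5},{"dx":0,"dy":0,"dz":0,"wx":0,"wy":0,"wz":0,"fingers":2.5},{"dx":0,"dy":0,"dz":0,"wx":0,"wy":0,"wz":0,"fingers":2.5}], squeeze=50)

```text
time_s: 8.43
position: [0.4209, 0.2844, 0.0448]
ee_rot: [0.0, -0.125, 0.992, 0.0]
contact_force: [0.1, -0.2, -1.4]
grip_width: 0.415
grip_force: 50.1
```

Gripped at 35.5 mm with 50 N. Lift and go to a staging place 20 mm outside the mouth.

arm_command(plan=[{"dx":0,"dy":0,"dz":2,"wx":0,"wy":0,"wz":0,"fingers":2.5},{"dx":0,"dy":0,"dz":6,"wx":0,"wy":0,"wz":0,"fingers":2.5},{"dx":0,"dy":0,"dz":10,"wx":0,"wy":0,"wz":0,"fingers":2.5},{"dx":1,"dy":-2,"dz":13,"wx":0,"wy":0,"wz":-0.05,"fingers":2.5},{"dx":4,"dy":-5,"dz":13,"wx":0,"wy":0,"wz":-0.15,"fingers":2.5},{"dx":7,"dy":-8,"dz":13,"wx":0,"wy":0,"wz":-0.207,"fingers":2.5},{"dx":9.5,"dy":-10.5,"dz":13,"wx":0,"wy":0,"wz":-0.207,"fingers":2.5},{"dx":11.1,"dy":-12.4,"dz":13,"wx":0,"wy":0,"wz":-0.207,"fingers":2.5},{"dx":11.1,"dy":-12.4,"dz":13,"wx":0,"wy":0,"wz":-0.207,"fingers":2.5},{"dx":11.1,"dy":-12.4,"dz":13,"wx":0,"wy":0,"wz":-0.207,"fingers":2.5}])

```text
time_s: 9.68
position: [0.5308, 0.1614, 0.1743]
ee_rot: [-0.001, -0.023, 1.0, 0.0]
contact_force: [-0.7, 1.4, -2.2]
grip_width: 0.416
grip_force: 50.3
```

```bash
cat > g.py <<'E'
from h import *
np.set_printoptions(precision=4,suppress=True)
s=arm.observe();print(s["time_s"],s["position"],s["ee_rot"],s["grip_width"],s["contact_force"],s["torque"])
P={c:shot(c) for c in ("wrist","top","side")}
for c in P:
  for n in ("hanger_head","hanger_mid","rail_mouth","hanger_hook"):
    for r in optics.landmark_of(P[c],n)[:1]: print(c,n,round(r["score"],2),r["uv"],onplane(P[c],r["uv"],{"hanger_head":.2,"hanger_mid":.1875,"rail_mouth":.2,"hanger_hook":.166}[n]))
im=np.zeros((600,800,3),np.uint8)
im[:300,:480]=cv2.resize(P["wrist"]["pixels"],(480,300))
im[300:,:400]=cv2.resize(P["top"]["pixels"][160:250,220:340],(400,300))
im[300:,400:]=cv2.resize(P["side"]["pixels"][120:240,220:380],(400,300))
cv2.imwrite("pics/g.png",im[:,:,::-1])
t=P["top"];X=cloud(t,np.ones((400,640),bool))
hsv=cv2.cvtColor(t["pixels"],cv2.COLOR_RGB2HSV)
for y in (0.06,0.08,0.095,0.15,.16,.17):
    q=X[(abs(X[:,1]-y)<.006)&(X[:,0]>.5)&(X[:,0]<.62)&(X[:,2]>.2)&(X[:,2]<.235)]; 
    if len(q): print(y,len(q),q.min(0),q.max(0))
E
python3 g.py
```

```text
9.675 [0.5308 0.1614 0.1743] [-0.0007 -0.0226  0.9997  0.0003] 0.41637992383558703 [-0.7405  1.3848 -2.173 ] [ 0.0759  0.0121 -0.0439]
wrist hanger_head 0.83 [567.4, 141.8] [0.4671 0.2798 0.2   ]
wrist hanger_mid 0.68 [320.1, 243.9] [0.5313 0.1621 0.1875]
wrist hanger_hook 0.67 [322.8, 160.1] [0.4867 0.1618 0.166 ]
top hanger_head 0.67 [193.4, 245.0] [0.4594 0.3495 0.2   ]
top hanger_mid 0.65 [182.4, 251.2] [0.4482 0.3766 0.1875]
top rail_mouth 0.73 [305.5, 191.4] [0.5692 0.1096 0.2   ]
top hanger_hook 0.59 [169.2, 252.6] [0.4481 0.4125 0.166 ]
side hanger_head 0.97 [245.0, 187.7] [0.4089 0.1327 0.2   ]
side hanger_mid 0.66 [296.5, 177.1] [0.529  0.1536 0.1875]
side rail_mouth 0.73 [325.5, 175.2] [0.5782 0.1125 0.2   ]
side hanger_hook 0.91 [279.7, 189.7] [0.4891 0.1534 0.166 ]
0.06 72 [0.5564 0.0546 0.2082] [0.5792 0.0658 0.2234]
0.08 65 [0.5555 0.074  0.2072] [0.578  0.085  0.2235]
0.095 53 [0.5556 0.089  0.2115] [0.5789 0.0994 0.2237]
```

View pics/g.png

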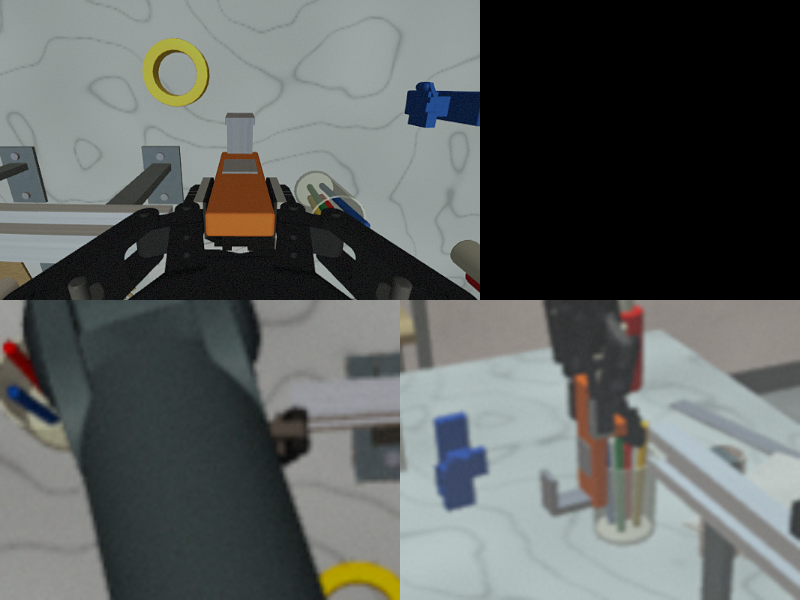

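```bash
cat > i.py <<'E'
from h import *
np.set_printoptions(precision=4,suppress=True)
A=np.ones((400,640),bool)
t=shot("top");X=cloud(t,A)
q=X[(X[:,1]>.105)&(X[:,1]<.155)&(X[:,0]>.545)&(X[:,0]<.6)&(X[:,2]>.18)&(X[:,2]<.235)]
for y in np.arange(.105,.15,.005):
    k=q[abs(q[:,1]-y)<.0026]
    if len(k): print(round(y,3),len(k),k.min(0),k.max(0))
p=shot("wrist");X=cloud(p,A)
q=X[(X[:,1]<.12)&(X[:,1]>-.05)&(X[:,0]>.545)&(X[:,0]<.6)&(X[:,2]>.17)&(X[:,2]<.235)]
print("wrist rail",len(q))
for y in np.arange(-.02,.12,.02):
    k=q[abs(q[:,1]-y)<.01]
    if len(k)>5:
        tp=k[k[:,2]>.216]; print(round(y,2),len(k),"x",np.percentile(k[:,0],[2,10,50,98]),"z",np.percentile(k[:,2],[2,50,98]))
print("end",q[:,1].max())
o=X[(abs(X[:,0]-.53)<.02)&(abs(X[:,1]-.16)<.03)&(X[:,2]>.235)&(X[:,2]<.26)];
hsv=cv2.cvtColor(p["pixels"],cv2.COLOR_RGB2HSV);m=(hsv[...,0]<14)&(hsv[...,1]>150)&(hsv[...,2]>60)
O=cloud(p,m);o=O[(O[:,2]>.238)&(abs(O[:,1]-.16)<.03)];print("body top",o.mean(0),cv2.minAreaRect(o[:,:2].astype(np.float32)*1000))
f=O[(O[:,2]<.235)&(O[:,2]>.14)&(abs(O[:,1]-.16)<.03)];print("front x(z)",np.polyfit(f[:,2],f[:,0],1),len(f))
E
python3 i.py
```

```text
0.105 7 [0.5628 0.1055 0.2169] [0.5768 0.1057 0.2212]
wrist rail 11404
-0.02 780 x [0.5616 0.562  0.5638 0.578 ] z [0.1804 0.1853 0.1936]
0.0 2031 x [0.5606 0.5611 0.565  0.5832] z [0.1816 0.2145 0.2218]
0.02 2825 x [0.5598 0.5603 0.5663 0.5861] z [0.1824 0.22   0.2219]
0.04 2656 x [0.5589 0.5594 0.5634 0.5824] z [0.1821 0.2196 0.2219]
0.06 1859 x [0.5578 0.5582 0.5594 0.5737] z [0.1814 0.2113 0.2218]
0.08 544 x [0.5572 0.5576 0.5582 0.5757] z [0.1806 0.1916 0.2215]
0.1 425 x [0.5563 0.5565 0.5573 0.5774] z [0.1802 0.188  0.2217]
end 0.10862130849498465
body top [0.5267 0.1601 0.2431] ((530.11376953125, 160.63641357421875), (14.873693466186523, 36.110862731933594), 3.2473742961883545)
front x(z) [0.0044 0.523 ] 3541
```

Wrist view: hanger upright in the grip, and from depth the rail's front, yaw 2.5°, is consistent. Need about +1.5 mm x and +0.5 mm z, then go slowly in along (0.044, -1).

arm_command(plan=[{"dx":0.15,"dy":0,"dz":0.05,"wx":0,"wy":0,"wz":0,"fingers":2.5},{"dx":0.17,"dy":-0.5,"dz":0.05,"wx":0,"wy":0,"wz":0,"fingers":2.5},{"dx":0.19,"dy":-1,"dz":0.05,"wx":0,"wy":0,"wz":0,"fingers":2.5},{"dx":0.22,"dy":-1.5,"dz":0.05,"wx":0,"wy":0,"wz":0,"fingers":2.5},{"dx":0.24,"dy":-2,"dz":0.05,"wx":0,"wy":0,"wz":0,"fingers":2.5},{"dx":0.25,"dy":-2.3,"dz":0.05,"wx":0,"wy":0,"wz":0,"fingers":2.5},{"dx":0.25,"dy":-2.3,"dz":0.05,"wx":0,"wy":0,"wz":0,"fingers":2.5}])

```text
time_s: 11.4
position: [0.5344, 0.1369, 0.1752]
ee_rot: [0.0, -0.022, 1.0, -0.0]
contact_force: [-0.5, 0.0, -2.1]
grip_width: 0.416
grip_force: 50.3
```

arm_command(plan=[{"dx":0.01,"dy":-0.2,"dz":0,"wx":0,"wy":0,"wz":0,"fingers":2.5},{"dx":0.02,"dy":-0.4,"dz":0,"wx":0,"wy":0,"wz":0,"fingers":2.5},{"dx":0.02,"dy":-0.4,"dz":0,"wx":0,"wy":0,"wz":0,"fingers":2.5}])

```text
time_s: 11.78
position: [0.5345, 0.1331, 0.1751]
ee_rot: [-0.0, -0.022, 1.0, -0.0]
contact_force: [0.1, -0.4, -1.4]
grip_width: 0.414
grip_force: 50.3
```

arm_command(plan=[{"dx":0.01,"dy":-0.2,"dz":0,"wx":0,"wy":0,"wz":0,"fingers":2.5},{"dx":0.02,"dy":-0.4,"dz":0,"wx":0,"wy":0,"wz":0,"fingers":2.5},{"dx":0.03,"dy":-0.6,"dz":0,"wx":0,"wy":0,"wz":0,"fingers":2.5},{"dx":0.03,"dy":-0.6,"dz":0,"wx":0,"wy":0,"wz":0,"fingers":2.5}])

```text
time_s: 12.28
position: [0.5349, 0.127, 0.1752]
ee_rot: [-0.0, -0.022, 1.0, -0.0]
contact_force: [0.1, -0.2, -1.2]
grip_width: 0.415
grip_force: 50.3
```

arm_command(plan=[{"dx":0.01,"dy":-0.2,"dz":0,"wx":0,"wy":0,"wz":0,"fingers":2.5},{"dx":0.02,"dy":-0.4,"dz":0,"wx":0,"wy":0,"wz":0,"fingers":2.5},{"dx":0.03,"dy":-0.6,"dz":0,"wx":0,"wy":0,"wz":0,"fingers":2.5},{"dx":0.03,"dy":-0.6,"dz":0,"wx":0,"wy":0,"wz":0,"fingers":2.5}])

```text
time_s: 12.78
position: [0.5351, 0.121, 0.1752]
ee_rot: [-0.0, -0.022, 1.0, -0.0]
contact_force: [-0.4, 0.0, -1.1]
grip_width: 0.417
grip_force: 50.3
```

arm_command(plan=[{"dx":0.01,"dy":-0.3,"dz":0,"wx":0,"wy":0,"wz":0,"fingers":2.5},{"dx":0.03,"dy":-0.6,"dz":0,"wx":0,"wy":0,"wz":0,"fingers":2.5},{"dx":0.04,"dy":-0.9,"dz":0,"wx":0,"wy":0,"wz":0,"fingers":2.5},{"dx":0.05,"dy":-1.2,"dz":0,"wx":0,"wy":0,"wz":0,"fingers":2.5},{"dx":0.05,"dy":-1.2,"dz":0,"wx":0,"wy":0,"wz":0,"fingers":2.5}])

```text
time_s: 13.4
position: [0.5357, 0.1088, 0.1752]
ee_rot: [0.0, -0.022, 1.0, -0.0]
contact_force: [-0.1, 0.7, -0.4]
grip_width: 0.412
grip_force: 50.3
```

arm_command(plan=[{"dx":0.02,"dy":-0.4,"dz":0,"wx":0,"wy":0,"wz":0,"fingers":2.5},{"dx":0.03,"dy":-0.8,"dz":0,"wx":0,"wy":0,"wz":0,"fingers":2.5},{"dx":0.05,"dy":-1.2,"dz":0,"wx":0,"wy":0,"wz":0,"fingers":2.5},{"dx":0.07,"dy":-1.6,"dz":0,"wx":0,"wy":0,"wz":0,"fingers":2.5},{"dx":0.09,"dy":-2,"dz":0,"wx":0,"wy":0,"wz":0,"fingers":2.5},{"dx":0.09,"dy":-2,"dz":0,"wx":0,"wy":0,"wz":0,"fingers":2.5}])

```text
time_s: 14.15
position: [0.5365, 0.0887, 0.1752]
ee_rot: [-0.0, -0.022, 1.0, -0.0]
contact_force: [-0.1, -1.1, -1.8]
grip_width: 0.415
grip_force: 50.3
```

```bash
cat > j.py <<'E'
from h import *
np.set_printoptions(precision=3,suppress=True)
s=arm.observe();print(s["time_s"],s["position"],s["contact_force"],s["torque"])
t=shot("top");sd=shot("side")
im=np.zeros((600,800,3),np.uint8)
im[:,:400]=cv2.resize(t["pixels"][155:245,280:340],(400,600))
im[:,400:]=cv2.resize(sd["pixels"][120:270,260:360],(400,600))
cv2.imwrite("pics/j.png",im[:,:,::-1])
E
python3 j.py
```

```text
14.15 [0.537 0.089 0.175] [-0.077 -1.137 -1.826] [ 0.012  0.003 -0.035]
```

View pics/j.png

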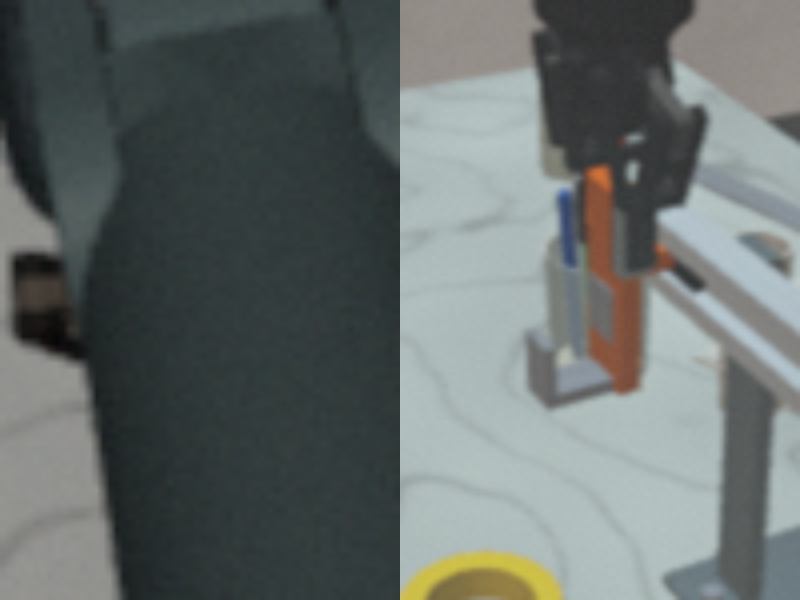

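Side view (right): head is inside the channel, black head visible in the slot at (690,270), forces near zero. Slide on; the catch housing is at y ≈ -0.095.

arm_command(plan=[{"dx":0.03,"dy":-0.6,"dz":0,"wx":0,"wy":0,"wz":0,"fingers":2.5},{"dx":0.05,"dy":-1.2,"dz":0,"wx":0,"wy":0,"wz":0,"fingers":2.5},{"dx":0.08,"dy":-1.8,"dz":0,"wx":0,"wy":0,"wz":0,"fingers":2.5},{"dx":0.11,"dy":-2.4,"dz":0,"wx":0,"wy":0,"wz":0,"fingers":2.5},{"dx":0.13,"dy":-3,"dz":0,"wx":0,"wy":0,"wz":0,"fingers":2.5},{"dx":0.16,"dy":-3.6,"dz":0,"wx":0,"wy":0,"wz":0,"fingers":2.5},{"dx":0.19,"dy":-4.2,"dz":0,"wx":0,"wy":0,"wz":0,"fingers":2.5},{"dx":0.21,"dy":-4.8,"dz":0,"wx":0,"wy":0,"wz":0,"fingers":2.5},{"dx":0.22,"dy":-5,"dz":0,"wx":0,"wy":0,"wz":0,"fingers":2.5},{"dx":0.22,"dy":-5,"dz":0,"wx":0,"wy":0,"wz":0,"fingers":2.5}])

```text
time_s: 15.5
position: [0.5387, 0.0392, 0.1751]
ee_rot: [-0.0, -0.022, 1.0, -0.0]
contact_force: [-0.4, 0.7, -1.3]
grip_width: 0.413
grip_force: 50.3
```

arm_command(plan=[{"dx":0.03,"dy":-0.6,"dz":0,"wx":0,"wy":0,"wz":0,"fingers":2.5},{"dx":0.05,"dy":-1.2,"dz":0,"wx":0,"wy":0,"wz":0,"fingers":2.5},{"dx":0.08,"dy":-1.8,"dz":0,"wx":0,"wy":0,"wz":0,"fingers":2.5},{"dx":0.11,"dy":-2.4,"dz":0,"wx":0,"wy":0,"wz":0,"fingers":2.5},{"dx":0.13,"dy":-3,"dz":0,"wx":0,"wy":0,"wz":0,"fingers":2.5},{"dx":0.16,"dy":-3.6,"dz":0,"wx":0,"wy":0,"wz":0,"fingers":2.5},{"dx":0.19,"dy":-4.2,"dz":0,"wx":0,"wy":0,"wz":0,"fingers":2.5},{"dx":0.22,"dy":-5,"dz":0,"wx":0,"wy":0,"wz":0,"fingers":2.5},{"dx":0.22,"dy":-5,"dz":0,"wx":0,"wy":0,"wz":0,"fingers":2.5}])

```text
time_s: 16.62
position: [0.5409, -0.0119, 0.1752]
ee_rot: [0.0, -0.021, 1.0, -0.0]
contact_force: [-0.3, -0.5, -1.5]
grip_width: 0.419
grip_force: 50.3
```

arm_command(plan=[{"dx":0.02,"dy":-0.5,"dz":0,"wx":0,"wy":0,"wz":0,"fingers":2.5},{"dx":0.04,"dy":-1,"dz":0,"wx":0,"wy":0,"wz":0,"fingers":2.5},{"dx":0.07,"dy":-1.5,"dz":0,"wx":0,"wy":0,"wz":0,"fingers":2.5},{"dx":0.09,"dy":-2,"dz":0,"wx":0,"wy":0,"wz":0,"fingers":2.5},{"dx":0.11,"dy":-2.5,"dz":0,"wx":0,"wy":0,"wz":0,"fingers":2.5},{"dx":0.14,"dy":-3.1,"dz":0,"wx":0,"wy":0,"wz":0,"fingers":2.5},{"dx":0.16,"dy":-3.6,"dz":0,"wx":0,"wy":0,"wz":0,"fingers":2.5},{"dx":0.18,"dy":-4,"dz":0,"wx":0,"wy":0,"wz":0,"fingers":2.5},{"dx":0.18,"dy":-4,"dz":0,"wx":0,"wy":0,"wz":0,"fingers":2.5}])

```text
time_s: 17.75
position: [0.5427, -0.0512, 0.1752]
ee_rot: [0.0, -0.022, 1.0, -0.0]
contact_force: [-0.8, -0.9, -2.4]
grip_width: 0.414
grip_force: 50.3
```

arm_command(plan=[{"dx":0.01,"dy":-0.2,"dz":0,"wx":0,"wy":0,"wz":0,"fingers":2.5},{"dx":0.03,"dy":-0.6,"dz":0,"wx":0,"wy":0,"wz":0,"fingers":2.5},{"dx":0.04,"dy":-1,"dz":0,"wx":0,"wy":0,"wz":0,"fingers":2.5},{"dx":0.06,"dy":-1.3,"dz":0,"wx":0,"wy":0,"wz":0,"fingers":2.5},{"dx":0.06,"dy":-1.3,"dz":0,"wx":0,"wy":0,"wz":0,"fingers":2.5}])

```text
time_s: 18.38
position: [0.5433, -0.0642, 0.1752]
ee_rot: [-0.0, -0.022, 1.0, -0.0]
contact_force: [-0.7, -0.6, -1.2]
grip_width: 0.409
grip_force: 50.3
```

arm_command(plan=[{"dx":0.01,"dy":-0.2,"dz":0,"wx":0,"wy":0,"wz":0,"fingers":2.5},{"dx":0.02,"dy":-0.4,"dz":0,"wx":0,"wy":0,"wz":0,"fingers":2.5},{"dx":0.02,"dy":-0.4,"dz":0,"wx":0,"wy":0,"wz":0,"fingers":2.5}])

```text
time_s: 18.75
position: [0.5435, -0.0679, 0.1752]
ee_rot: [0.0, -0.022, 1.0, -0.0]
contact_force: [0.5, -0.0, -1.8]
grip_width: 0.413
grip_force: 50.3
```

arm_command(plan=[{"dx":0.01,"dy":-0.2,"dz":0,"wx":0,"wy":0,"wz":0,"fingers":2.5},{"dx":0.02,"dy":-0.4,"dz":0,"wx":0,"wy":0,"wz":0,"fingers":2.5},{"dx":0.02,"dy":-0.4,"dz":0,"wx":0,"wy":0,"wz":0,"fingers":2.5}])

```text
time_s: 19.12
position: [0.5431, -0.071, 0.1745]
ee_rot: [-0.001, -0.022, 1.0, 0.0]
contact_force: [0.3, 1.6, -3.8]
grip_width: 0.414
grip_force: 50.2
```

arm_command(plan=[{"dx":0.01,"dy":-0.2,"dz":0,"wx":0,"wy":0,"wz":0,"fingers":2.5},{"dx":0.02,"dy":-0.4,"dz":0,"wx":0,"wy":0,"wz":0,"fingers":2.5},{"dx":0.02,"dy":-0.4,"dz":0,"wx":0,"wy":0,"wz":0,"fingers":2.5}])

```text
time_s: 19.5
position: [0.5432, -0.075, 0.1745]
ee_rot: [-0.001, -0.022, 1.0, 0.0]
contact_force: [-0.6, 3.4, -4.9]
grip_width: 0.414
grip_force: 50.3
```

arm_command(plan=[{"dx":0.01,"dy":-0.2,"dz":0,"wx":0,"wy":0,"wz":0,"fingers":2.5},{"dx":0.02,"dy":-0.4,"dz":0,"wx":0,"wy":0,"wz":0,"fingers":2.5},{"dx":0.02,"dy":-0.4,"dz":0,"wx":0,"wy":0,"wz":0,"fingers":2.5}])

```text
time_s: 19.88
position: [0.5437, -0.0795, 0.1748]
ee_rot: [-0.0, -0.022, 1.0, 0.0]
contact_force: [-1.4, 3.4, -6.2]
grip_width: 0.41
grip_force: 50.4
```

arm_command(plan=[{"dx":0.01,"dy":-0.2,"dz":0,"wx":0,"wy":0,"wz":0,"fingers":2.5},{"dx":0.02,"dy":-0.4,"dz":0,"wx":0,"wy":0,"wz":0,"fingers":2.5},{"dx":0.02,"dy":-0.4,"dz":0,"wx":0,"wy":0,"wz":0,"fingers":2.5}])

```text
time_s: 20.25
position: [0.5441, -0.0859, 0.1751]
ee_rot: [0.0, -0.021, 1.0, -0.001]
contact_force: [0.3, -0.1, -7.2]
grip_width: 0.418
grip_force: 50.6
```

arm_command(plan=[{"dx":0.01,"dy":-0.2,"dz":0,"wx":0,"wy":0,"wz":0,"fingers":2.5},{"dx":0.01,"dy":-0.3,"dz":0,"wx":0,"wy":0,"wz":0,"fingers":2.5},{"dx":0.01,"dy":-0.3,"dz":0,"wx":0,"wy":0,"wz":0,"fingers":2.5}])

```text
time_s: 20.62
position: [0.5444, -0.0881, 0.1753]
ee_rot: [0.0, -0.021, 1.0, -0.001]
contact_force: [-0.2, -0.4, -6.8]
grip_width: 0.414
grip_force: 50.7
```

arm_command(plan=[{"dx":0.01,"dy":-0.2,"dz":0,"wx":0,"wy":0,"wz":0,"fingers":2.5},{"dx":0.01,"dy":-0.2,"dz":0,"wx":0,"wy":0,"wz":0,"fingers":2.5}])

```text
time_s: 20.88
position: [0.5446, -0.0896, 0.1753]
ee_rot: [0.0, -0.022, 1.0, -0.001]
contact_force: [0.3, -1.6, -7.1]
grip_width: 0.417
grip_force: 50.7
```

arm_command(plan=[{"dx":0.01,"dy":-0.2,"dz":0,"wx":0,"wy":0,"wz":0,"fingers":2.5},{"dx":0.01,"dy":-0.2,"dz":0,"wx":0,"wy":0,"wz":0,"fingers":2.5}])

```text
time_s: 21.12
position: [0.5448, -0.0928, 0.1756]
ee_rot: [0.0, -0.021, 1.0, -0.001]
contact_force: [0.6, -4.3, -4.9]
grip_width: 0.42
grip_force: 50.9
```

arm_command(plan=[{"dx":0.01,"dy":-0.15,"dz":0,"wx":0,"wy":0,"wz":0,"fingers":2.5},{"dx":0.01,"dy":-0.15,"dz":0,"wx":0,"wy":0,"wz":0,"fingers":2.5}])

```text
time_s: 21.38
position: [0.5448, -0.0935, 0.1754]
ee_rot: [0.0, -0.021, 1.0, -0.001]
contact_force: [-0.3, -4.2, -6.3]
grip_width: 0.416
grip_force: 50.9
```

arm_command(plan=[{"dx":0.005,"dy":-0.1,"dz":0,"wx":0,"wy":0,"wz":0,"fingers":2.5},{"dx":0.005,"dy":-0.1,"dz":0,"wx":0,"wy":0,"wz":0,"fingers":2.5}])

```text
time_s: 21.62
position: [0.5448, -0.0935, 0.1752]
ee_rot: [0.0, -0.022, 1.0, -0.0]
contact_force: [0.1, -4.5, -5.4]
grip_width: 0.414
grip_force: 50.9
```

arm_command(plan=[{"dx":0.005,"dy":-0.1,"dz":0,"wx":0,"wy":0,"wz":0,"fingers":2.5},{"dx":0.005,"dy":-0.1,"dz":0,"wx":0,"wy":0,"wz":0,"fingers":2.5}])

```text
time_s: 21.88
position: [0.5448, -0.0936, 0.1751]
ee_rot: [-0.0, -0.022, 1.0, 0.0]
contact_force: [-0.0, -2.8, -5.4]
grip_width: 0.414
grip_force: 50.9
```

arm_command(plan=[{"dx":0.005,"dy":-0.1,"dz":0,"wx":0,"wy":0,"wz":0,"fingers":2.5},{"dx":0.005,"dy":-0.1,"dz":0,"wx":0,"wy":0,"wz":0,"fingers":2.5}])

```text
time_s: 22.12
position: [0.5448, -0.0939, 0.1751]
ee_rot: [-0.0, -0.023, 1.0, 0.001]
contact_force: [-0.7, -1.1, -5.7]
grip_width: 0.414
grip_force: 50.9
```

arm_command(plan=[{"dx":0.005,"dy":-0.1,"dz":0,"wx":0,"wy":0,"wz":0,"fingers":2.5},{"dx":0.005,"dy":-0.1,"dz":0,"wx":0,"wy":0,"wz":0,"fingers":2.5}])

```text
time_s: 22.38
position: [0.5449, -0.0951, 0.1751]
ee_rot: [-0.0, -0.023, 1.0, 0.001]
contact_force: [-0.5, 1.1, -6.2]
grip_width: 0.415
grip_force: 50.9
```

arm_command(plan=[{"dx":0.005,"dy":-0.1,"dz":0,"wx":0,"wy":0,"wz":0,"fingers":2.5},{"dx":0.005,"dy":-0.1,"dz":0,"wx":0,"wy":0,"wz":0,"fingers":2.5}])

```text
time_s: 22.62
position: [0.545, -0.0971, 0.1751]
ee_rot: [0.0, -0.022, 1.0, 0.0]
contact_force: [-1.1, 1.0, -5.6]
grip_width: 0.414
grip_force: 50.9
```

```bash
python3 - <<'E'
from h import *
np.set_printoptions(precision=3,suppress=True)
for i in range(3):
    s=arm.observe();print(s["time_s"],np.array(s["position"]),np.array(s["contact_force"]),np.array(s["torque"])); 
    p=optics.camera("side")
E
```

```text
22.625 [ 0.545 -0.097  0.175] [-1.1    0.968 -5.618] [0.154 0.317 0.025]
22.675 [ 0.545 -0.097  0.175] [-1.955  0.07  -6.225] [0.139 0.263 0.062]
22.725 [ 0.545 -0.097  0.175] [-0.604  0.907 -5.462] [0.133 0.248 0.051]
```

arm_command(plan=[{"dx":0.005,"dy":-0.1,"dz":0,"wx":0,"wy":0,"wz":0,"fingers":2.5},{"dx":0.005,"dy":-0.1,"dz":0,"wx":0,"wy":0,"wz":0,"fingers":2.5},{"dx":0.005,"dy":-0.1,"dz":0,"wx":0,"wy":0,"wz":0,"fingers":2.5}])

```text
time_s: 23.15
position: [0.545, -0.0976, 0.1751]
ee_rot: [-0.0, -0.022, 1.0, 0.0]
contact_force: [0.1, 2.2, -4.9]
grip_width: 0.415
grip_force: 50.9
```

arm_command(plan=[{"dx":0.005,"dy":-0.1,"dz":0,"wx":0,"wy":0,"wz":0,"fingers":2.5},{"dx":0.005,"dy":-0.1,"dz":0,"wx":0,"wy":0,"wz":0,"fingers":2.5},{"dx":0.005,"dy":-0.1,"dz":0,"wx":0,"wy":0,"wz":0,"fingers":2.5}])

```text
time_s: 23.52
position: [0.545, -0.0979, 0.175]
ee_rot: [-0.0, -0.023, 1.0, 0.001]
contact_force: [-0.5, 5.6, -4.6]
grip_width: 0.414
grip_force: 51.0
```

Blocked at 5.6 N with no further motion: clicked into the notch. Relax the push, checking from the backward side too, then release.

arm_command(plan=[{"dx":-0.01,"dy":0.2,"dz":0,"wx":0,"wy":0,"wz":0,"fingers":2.5},{"dx":-0.015,"dy":0.35,"dz":0,"wx":0,"wy":0,"wz":0,"fingers":2.5},{"dx":-0.015,"dy":0.35,"dz":0,"wx":0,"wy":0,"wz":0,"fingers":2.5}])

```text
time_s: 23.9
position: [0.545, -0.0973, 0.1753]
ee_rot: [0.0, -0.021, 1.0, -0.001]
contact_force: [-0.5, 0.1, -5.8]
grip_width: 0.409
grip_force: 51.0
```

arm_command(plan=[{"dx":-0.005,"dy":0.15,"dz":0,"wx":0,"wy":0,"wz":0,"fingers":2.5},{"dx":-0.015,"dy":0.3,"dz":0,"wx":0,"wy":0,"wz":0,"fingers":2.5},{"dx":-0.015,"dy":0.4,"dz":0,"wx":0,"wy":0,"wz":0,"fingers":2.5},{"dx":-0.015,"dy":0.4,"dz":0,"wx":0,"wy":0,"wz":0,"fingers":2.5}])

```text
time_s: 24.4
position: [0.5448, -0.0935, 0.1753]
ee_rot: [0.0, -0.021, 1.0, -0.001]
contact_force: [-0.6, -4.6, -5.8]
grip_width: 0.415
grip_force: 51.1
```

Blocked both ways (play from -0.0935 to -0.0977): clicked. Centre it, open, rise.

arm_command(plan=[{"dx":0.01,"dy":-0.2,"dz":0,"wx":0,"wy":0,"wz":0,"fingers":2.5},{"dx":0.01,"dy":-0.3,"dz":0,"wx":0,"wy":0,"wz":0,"fingers":2.5},{"dx":0.01,"dy":-0.3,"dz":0,"wx":0,"wy":0,"wz":0,"fingers":3.7},{"dx":0.01,"dy":-0.3,"dz":0,"wx":0,"wy":0,"wz":0,"fingers":4.5},{"dx":0.01,"dy":-0.3,"dz":0,"wx":0,"wy":0,"wz":0,"fingers":5.6},{"dx":0.01,"dy":-0.3,"dz":0,"wx":0,"wy":0,"wz":0,"fingers":5.6},{"dx":0.01,"dy":-0.3,"dz":0,"wx":0,"wy":0,"wz":0,"fingers":5.6}])

```text
time_s: 25.28
position: [0.545, -0.0945, 0.1753]
ee_rot: [0.0, -0.022, 1.0, 0.0]
contact_force: [0.2, -0.2, -0.6]
grip_width: 0.65
grip_force: 0.0
```

arm_command(plan=[{"dx":0,"dy":0,"dz":1,"wx":0,"wy":0,"wz":0,"fingers":5.6},{"dx":0,"dy":0,"dz":2,"wx":0,"wy":0,"wz":0,"fingers":5.6},{"dx":0,"dy":0,"dz":4,"wx":0,"wy":0,"wz":0,"fingers":5.6},{"dx":0,"dy":0,"dz":7,"wx":0,"wy":0,"wz":0,"fingers":5.6},{"dx":0,"dy":0,"dz":10,"wx":0,"wy":0,"wz":0,"fingers":5.6},{"dx":-4,"dy":2,"dz":12,"wx":0,"wy":0,"wz":0,"fingers":5.6},{"dx":-8,"dy":6,"dz":12,"wx":0,"wy":0,"wz":0,"fingers":5.6},{"dx":-8,"dy":10,"dz":12,"wx":0,"wy":0,"wz":0,"fingers":5.6},{"dx":-8,"dy":10,"dz":12,"wx":0,"wy":0,"wz":0,"fingers":5.6}])

```text
time_s: 26.4
position: [0.4646, 0.0092, 0.2962]
ee_rot: [0.001, -0.026, 1.0, 0.001]
contact_force: [0.3, -0.7, 0.5]
grip_width: 0.653
grip_force: 0.0
```

```bash
python3 - <<'E'
from h import *
s=arm.observe();print(s["time_s"],s["position"],s["contact_force"])
t=shot("top");sd=shot("side")
im=np.zeros((600,800,3),np.uint8)
im[:300]=cv2.resize(t["pixels"][150:270,200:520],(800,300)); im[300:,:600]=cv2.resize(sd["pixels"][130:330,190:490],(600,300))[:300]
cv2.imwrite("pics/z.png",im[:,:,::-1])
for n in ("hanger_mid",):
  for r in optics.landmark_of(sd,n): print(r["score"],r["uv"],onplane(sd,r["uv"],.1865))
E
```

```text
26.4 [0.46460284 0.0092468  0.29621645] [ 0.30687691 -0.65426896  0.50745213]
0.7 [364.8, 238.5] [ 0.54234806 -0.09908441  0.1865    ]
0.59 [242.4, 185.2] [0.41332875 0.17020586 0.1865    ]
```

View pics/z.png

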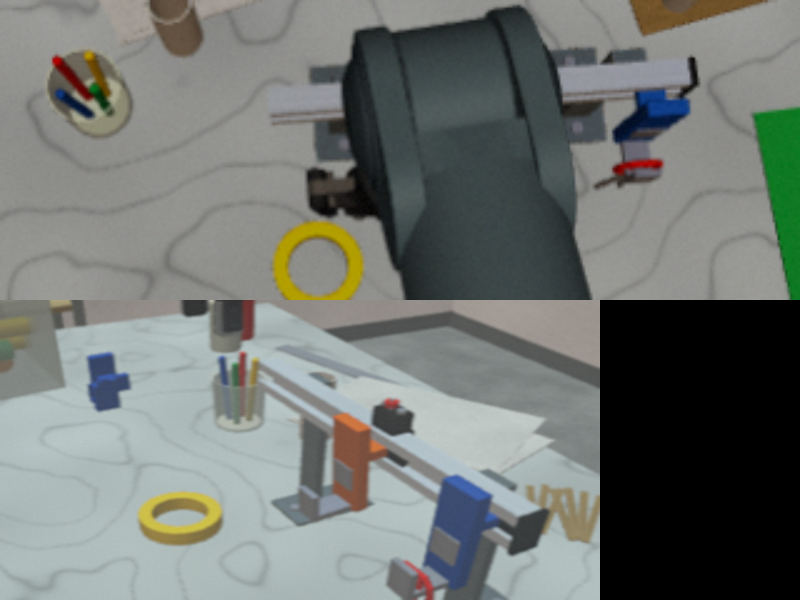

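The orange hanger hangs upright on the rail right by the catch (side crop 350,460); tape, cup and card column are where they were, and the robot is clear.

```bash
python3 -c "
from cell import order
print(order.hand_in())"
```

```text
the job is handed in; nothing more can be done
None
```

The orange hanger is hung on the rail with the catch clicked into its notch, blocked when I pushed and pulled gently (about 5 N each way); I let go, moved the arm clear and handed the job in at about 26 s.

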